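Dock a circuit-board carrier on its test station with the cam lock

TASK

Connect the circuit board to the test dock: slide its carrier in along the rails until the headed bolt at its far end stands in the mouth of the hook disc, draw the keeper bolt back out of the disc's rim, and turn the disc half a turn clockwise, as far as it goes, so that its hook pulls the carrier in tight on the sprung contacts. Move the carrier by its handle and keep the gripper off the board itself; leave the tin, the screwdriver and the tweezers where they lie.

Things in the scene. Friction and masses are not known exactly. Their poses are not given: they have to be found in the camera images.
- dock: fixed dock, a grey plate 240 x 156 mm, its top 10 mm above the bench, with two dark side rails (tops 24 mm high, lips over the carrier's edges) and at its far end black contact housings (22 mm high), a hook disc and a keeper bolt. Origin: centre of the plate, at bench height; x along the rails, the way the carrier goes in (away from the robot), y left, z up
- carrier: loose carrier, plate 110 (x) x 84 (y) x 6 mm, 0.3 to 0.5 kg, sliding easily (about 1 N) on the dock's plate between the rails, 1 mm play each side. Origin: centre of the plate's underside; axes as the dock's. It starts 30 to 55 mm short of home. In the dock's frame its x is -52 mm when it just touches the sprung contacts and -45 mm when drawn home
- handle (a point): middle of the carrier's bow handle at its near end: a round steel bar 10 mm thick along y on two posts 44 mm apart; point on the bar's axis, 47 mm behind the carrier's origin, 42 mm above the bench. The carrier's plate below it is 16 mm above the bench; 27 mm of free space between bar and board. Can be pinched from above, fingers closing along x
- bolt_head (a point): point on the draw bolt's upright pin (6 mm thick, 11 mm round head, top 35 mm above the bench), 88 mm ahead of the carrier's origin. Its distance from the disc's axis is 22 mm when the carrier just touches the contacts (it needs 25 mm or less for the hook to catch it; by hand it goes in at most 2 mm further) and 15 mm when drawn home, against 10 N of springs
- board: blue-green circuit board, 55 x 48 mm, fixed on the carrier from 15 mm behind to 40 mm ahead of the carrier's origin, its parts up to 30 mm above the bench. The fingers must not touch it
- cam_axis (a point): fixed point on the hook disc's upright axis, 58 mm ahead of the dock's origin on its middle line, 27 mm above the bench. The steel disc is 64 mm across, its top 31 mm above the bench, with a spiral slot whose mouth opens at the rim
- cam_grip (a point): middle of the disc's grip, on its axis, 51 mm above the bench: an upright black bar 52 mm long, 12 mm thick, 38 to 62 mm above the bench. At joint cam = 0 the bar lies along the dock's x, a white line marking its near end, over the disc's mouth; it turns with the disc. Best turned by quarter turns with a fresh grasp for each
- cam (a joint): angle of the hook disc, rad: 0 = open, mouth towards the carrier; grows clockwise seen from above; 3.14 = stop, half a turn, hook fully home. Stays where it is left; turning it takes under 0.4 N m. The keeper holds it near 0 (play about 0.05) until drawn out
- keeper_knob (a point): point on the keeper's upright steel post, 10 mm thick with a 13 mm black ball on top (top 58 mm above the bench); point on its axis, 44 mm above the bench. With the keeper in, it lies 58 mm ahead of the dock's origin and 68 mm to the right (y = -68 mm). A guide block 34 mm high ends 13 mm from it; a 7 mm rod joins them
- keeper (a joint): how far the keeper is drawn out, m, along the dock's -y: 0 = nose in the disc's notch, clear of the disc from 0.006, stop at 0.015. About 1.5 N of friction; stays where it is left
- tin: bystander: round steel tin, 68 mm across, 46 mm high, left of the dock; origin centre of its underside
- screwdriver: bystander: screwdriver 140 x 12 mm lying left of the dock; origin centre of its underside, its y axis lies along it
- tweezers_black: bystander: black curved tweezers 120 x 12 x 14 mm lying on the blue mat behind and right of the dock; origin centre of their underside, their y axis lies along them

How it is judged (in metres and radians):
On the way, in this order (a step that is already met when the one before it is completed fails the run):
1. the carrier has been slid in until its bolt stands in the mouth of the still open hook disc (horizontal distance between bolt_head and cam_axis below 0.0255 m and value of joint cam below 0.3 rad), for 0.1 s.
2. the disc has been turned half a turn and has drawn the carrier in (value of joint cam above 2.9 rad and horizontal distance between bolt_head and cam_axis below 0.0165 m), for 0.2 s.
At the end, for the whole second after the job is handed in: The hook disc stands at its half-turn stop (more than 2.9 rad), the keeper is clear of its notch, and the carrier is at rest in the rails, drawn in to within 1.7 mm of fully home (all of step 2 and value of joint keeper above 0.004 m and x of carrier in the frame of dock above -0.0467 m and z of carrier in the frame of dock below 0.012 m and linear speed of carrier below 0.01 m/s); the robot touches nothing.
It fails at once if the fingers touch the circuit board (contact force between the fingers and board above 1 N).
It fails at once if the tin is moved more than 20 mm (distance of tin from where it was at the start of the episode above 0.02 m).
It fails at once if the screwdriver is moved more than 20 mm (distance of screwdriver from where it was at the start of the episode above 0.02 m).
It fails at once if the tweezers are moved more than 20 mm (distance of tweezers_black from where it was at the start of the episode above 0.02 m).
It also fails if it takes over 54 s, if anything falls off the work surface, if the arm or the gripper's body presses on something with over 40 N, if the wrist force passes 120 N, or if a joint passes its speed limit or range.

ROBOT

A 6-joint arm with a two-finger parallel gripper is mounted at the origin on a cart in front of the work surface, level with it; the furniture and walls round the work are solid. World frame = base frame: x ahead of the robot, y to its left, z up, the work surface at z = 0. Lengths are in m, angles in degrees, forces in N, time in s.
With the tool pointing down it reaches from about 0.3 to 0.95 m from the base axis. Payload 3.1 kg.
Tool frame: the origin (TCP) lies midway between the tips of the shut fingers; the grasp point (between the pads) lies 19 mm behind it; z points along the fingers, y is the line along which they close (so a half turn about z gives the same grasp; the last joint's range is limited). The gripper opens to 85 mm and grips with 20 to 120 N. Pads are 22 mm wide; open, the fingers measure 114 mm over their backs; the gripper's body (76 mm by 85 mm) begins 54 mm behind the grasp point. The pads swing forward as they close: fully open they stand 13 mm farther back than shut.
Start: joints at [-78.765, 17.653, 93.61, -0, 68.738, -3.994], TCP at [0.164, -0.603, 0.231] pointing down, gripper open.
Joint ranges: [-175.34, 175.34], [-45.06, 112.39], [2.9, 150.54], [-68.45, 248.45], [3.09, 151.38], [-168.51, 168.51]. Speed limits (degrees/s): [159.86, 159.86, 180, 180, 180, 180].

INTERFACE

Orientations are given as a 3x3 rotation matrix whose columns are the frame's x, y, z axes.
In Python, from rig import sensors, snapshot, env gives the robot as it stands. The module is installed in compiled form; this text tells all that it offers.
- The arm moves only by the tool drive_tool, never from a script. Its argument "series" is text: rows parted by semicolons, each of 7 numbers parted by spaces: the shift along the tool's x, y, z in cm, then the turn, a rotation vector about the tool's x, y, z in degrees, then the closure, from 0 (fully open) to 1 (shut). A call has exactly 8 rows; each row shifts and turns the commanded pose from where the row before left it, along the tool's axes as they then stand; what a row does not reach is not made up. A row lasts 1/12 s, in which the tool goes at most 41.7 mm and 7.16 degrees, less where a joint would pass 70% of its speed; a pose out of reach is approached as far as the arm can. A call is refused whole if a number of a shift passes 4.17 or a number of a turn 7.16, either way. A call with a gripper value outside its range is refused whole. The fingers move at their own pace and stop on an object; "force" is the grip in N (left out, the last holds). Time passes only in rows, so rows that do not move let the fingers close, or fill a call up. It gives the time, the measured TCP pose, the force, the opening and the grip force at its end, in the units of the state.
- sensors.get_state(): the state, without advancing time (a new reading comes with each control period).
- snapshot(name): name is "scene" or "top"; returns a dict with "pixels" (420x560x3 uint8, red, green, blue), "depth" (420x560 float32, m along the optical axis (not along the pixel's ray), 0 where there is no reading), "fx", "fy", "cx", "cy" (pixels), "dist" ([k1, k2, p1, p2, k3] as OpenCV has them; the pictures are not rectified), "extrinsics" (4x4, takes a point from camera to world coordinates). Camera axes: x right, y down, z forward; pixel columns grow to the right and rows downward; lengths in m; the calibration is good to about 2 mm. A picture is of the moment at which its call begins.
- env.close_job(): hands the job in; it is judged then, once.
The state is a dict: "clock": time; "joints": joint angles; "joint_velocities": joint speeds; "joint_efforts": joint torques, N m; "position": TCP position; "ee_rot": TCP orientation; "contact_force": force on the tool from outside, world axes, zero at the start; "wrist_torque": the same for the moment, N m; "gripper_width": finger opening in m; "gripper_force": force on a finger pad.
Only numpy, scipy, OpenCV 4.12 (cv2) and the standard library are available. Lean on these libraries where they do the work, as an engineer would, in place of code of your own. Each camera call takes 0.05 s, during which the arm holds its last target. There are 200 camera calls.

## Working session

There is one attempt and no reset: what is moved stays moved. The work goes in short steps, Python scripts to look and compute and a tool call to move; the robot and the scene stay as the last step left them, time stands still between calls to the robot, and variables do not carry over. Pictures are saved under pics/ and viewed, at most 10 in all, crops included, and the job is handed in when it is done.

Besides the shell and the picture viewer there is one more tool, called after "Call:" by a JSON object that holds its "api" and its "payload", one argument or row to a line. drive_tool: Moves the arm, as the interface text tells. Its arguments: {"type":"object","properties":{"series":{"type":"string"},"force":{"type":"number"}},"required":["series"]}

```bash
mkdir -p pics; cat > h.py <<'E'
import numpy as np, cv2
from rig import sensors, snapshot, env
def save(n,s): cv2.imwrite('pics/'+n,s['pixels'][:,:,::-1])
def world(s,u,v,z=None):
    K=np.array([[s['fx'],0,s['cx']],[0,s['fy'],s['cy']],[0,0,1.]])
    p=cv2.undistortPoints(np.array([[[u,v]]],float),K,np.array(s['dist'],float))[0,0]
    T=np.array(s['extrinsics']); d=T[:3,:3]@np.array([p[0],p[1],1]); o=T[:3,3]
    if z is None: return o+d*s['depth'][int(v),int(u)]
    return o+d*(z-o[2])/d[2]
E
python3 - <<'E'
from h import *
import pickle
for n in('scene','top'):
    s=snapshot(n); save(n+'0.png',s); pickle.dump(s,open(n+'0.pkl','wb'))
print(sensors.get_state())
E
```

```text
{'clock': 0.1, 'joints': array([-7.87646887e+01,  1.77009208e+01,  9.36818131e+01, -2.71299566e-03,
        6.87412743e+01, -3.99481326e+00]), 'joint_velocities': array([-0.02186099, -0.01854118, -0.16332276,  0.03484274, -0.0661146 ,
       -0.01541596]), 'joint_efforts': array([-7.89563492e-04, -4.16408443e+01, -2.77644396e+01, -8.46635453e-05,
        4.03034384e-03,  1.09570047e-05]), 'position': array([ 0.16398233, -0.6023113 ,  0.23015013]), 'ee_rot': array([[ 9.64874011e-01,  2.62712630e-01, -4.64982408e-04],
       [ 2.62713020e-01, -9.64871701e-01,  2.11427276e-03],
       [ 1.06797790e-04, -2.16216377e-03, -9.99997657e-01]]), 'contact_force': array([-0.91768571, -0.11483839, -0.79442656]), 'wrist_torque': array([-0.0223486 ,  0.02500817, -0.00049416]), 'gripper_force': 0.0, 'gripper_width': 0.08516775387980693}
```

View pics/top0.png

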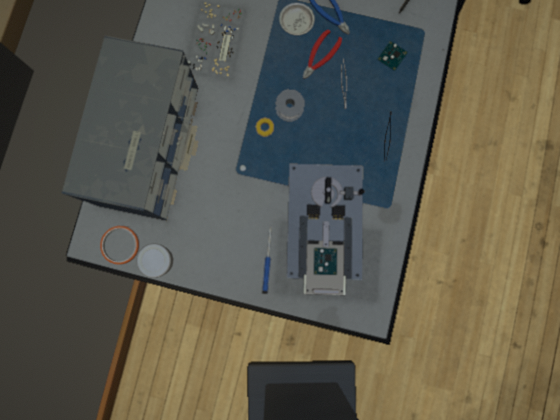

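View pics/scene0.png

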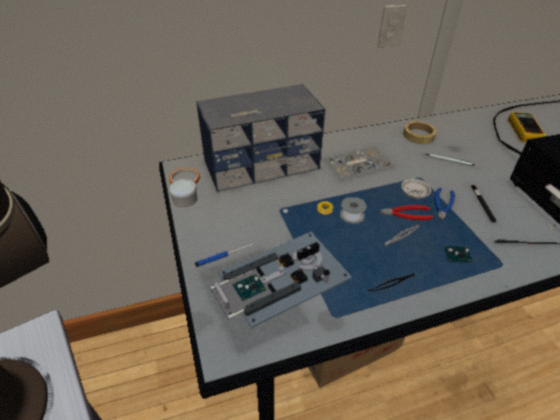

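The top view shows the dock at about (327,225): keeper ball near (361,191), disc at (327,190), and the handle near (325,292). I'll enlarge it.

```bash
python3 - <<'E'
from h import *
import pickle
s=pickle.load(open('top0.pkl','rb'))
c=s['pixels'][155:305,275:385,::-1]
cv2.imwrite('pics/c1.png',cv2.resize(cv2.convertScaleAbs(c,alpha=1.5),None,fx=4,fy=4,interpolation=cv2.INTER_CUBIC))
for u,v,z in [(327,190,None),(361,191,None),(325,292,None)]: print(world(s,u,v,z))
print(s['extrinsics'],s['fx'])
E
```

```text
[ 0.63582237 -0.01832619  0.06362038]
[ 0.63389845 -0.08737908  0.05718576]
[ 0.43477665 -0.01073848  0.04611084]
[[-0.01423002 -0.99082239  0.13441913  0.4813694 ]
 [-0.99989654  0.01381799 -0.00399776  0.09328809]
 [ 0.00210367 -0.13446211 -0.9909165   1.03609675]
 [ 0.          0.          0.          1.        ]] 495.25912589099624
```

View pics/c1.png

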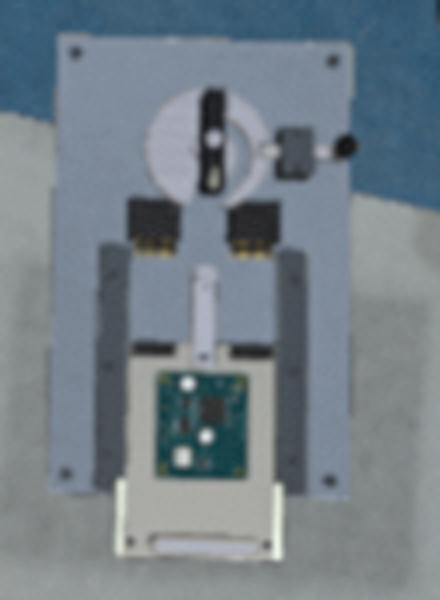

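The crop shows the dock screws at (76,53), (333,62), (329,481) and (66,474). The grip bar is centred at (212,140), the keeper ball is at (346,147), and the handle bar is at (205,545).

```bash
python3 - <<'E'
from h import *
import pickle
s=pickle.load(open('top0.pkl','rb'))
P=lambda u,v,z:world(s,275+u/4-.375,155+v/4-.375,z)
sc=[P(u,v,.01) for u,v in [(76,53),(333,62),(329,481),(66,474)]]
for p in sc: print(p.round(4))
m=np.mean(sc,0);print('centre',m)
ax=(sc[0]+sc[1]-sc[2]-sc[3])[:2]; ay=(sc[0]-sc[1]+sc[3]-sc[2])[:2]
print('yaw',np.degrees(np.arctan2(ax[1],ax[0])),np.degrees(np.arctan2(-ay[0],ay[1])))
for n,u,v,z in [('grip',212,140,.062),('gripN',211,188,.062),('gripF',213,89,.062),('ball',346,147,.054),('bar',205,545,.047),('barL',150,543,.047),('barR',260,547,.047),('pin',204,356,.02)]: print(n,P(u,v,z).round(4))
E
```

```text
[0.6926 0.0447 0.01  ]
[ 0.686  -0.0912  0.01  ]
[ 0.4667 -0.0812  0.01  ]
[0.4725 0.0541 0.01  ]
centre [ 0.57947748 -0.01838476  0.01      ]
yaw -2.5389969828814523 -2.6121481997004667
grip [ 0.6368 -0.0198  0.062 ]
gripN [ 0.6127 -0.0186  0.062 ]
gripF [ 0.6626 -0.0211  0.062 ]
ball [ 0.6336 -0.0882  0.054 ]
bar [ 0.437  -0.0124  0.047 ]
barL [0.4384 0.0147 0.047 ]
barR [ 0.4355 -0.0396  0.047 ]
pin [ 0.5315 -0.0173  0.02  ]
```

```bash
cat >> h.py <<'E'
def plan(xyz,yaw,n):
    "constant row (cm, deg), n times, to TCP xyz with tool y at yaw deg, pointing down"
    from scipy.spatial.transform import Rotation as Ro
    st=sensors.get_state(); R=np.array(st['ee_rot']); a=np.radians(yaw)
    y=np.array([np.cos(a),np.sin(a),0]); z=np.array([0,0,-1.]); G=np.c_[np.cross(y,z),y,z]
    w=Ro.from_matrix(R.T@G).as_rotvec()/n; r=Ro.from_rotvec(w).as_matrix()
    S=sum(np.linalg.matrix_power(r,k) for k in range(n))
    p=np.linalg.solve(S,R.T@(np.array(xyz)-st['position']))
    print('n',n,'row',(p*100).round(3),np.degrees(w).round(2))
C=np.array([.5793,-.0184]); YAW=-2.6
def dock(x,y,z):
    a=np.radians(YAW); return np.r_[C+[x*np.cos(a)-y*np.sin(a),x*np.sin(a)+y*np.cos(a)],z]
E
python3 -c "
from h import *
plan([.437,-.0124,.13],-2.6,24)"
```

```text
n 24 row [ 2.792 -0.766  0.419] [-0.   -0.   -3.01]
```

Call:
{"api": "drive_tool", "payload": {
  "series": "2.79 -0.77 0.42 0 0 -3 0.72;2.79 -0.77 0.42 0 0 -3 0.72;2.79 -0.77 0.42 0 0 -3 0.72;2.79 -0.77 0.42 0 0 -3 0.72;2.79 -0.77 0.42 0 0 -3 0.72;2.79 -0.77 0.42 0 0 -3 0.72;2.79 -0.77 0.42 0 0 -3 0.72;2.79 -0.77 0.42 0 0 -3 0.72",
  "force": 40
}}

```text
clock: 0.77
position: [0.338, -0.4504, 0.197]
ee_rot: [[0.773, 0.634, -0.0], [0.634, -0.773, 0.001], [0.0, -0.001, -1.0]]
contact_force: [0.4, 0.3, -0.3]
gripper_width: 0.0234
gripper_force: 0.0
```

Call:
{"api": "drive_tool", "payload": {
  "series": "2.79 -0.77 0.42 0 0 -3 0.72;2.79 -0.77 0.42 0 0 -3 0.72;2.79 -0.77 0.42 0 0 -3 0.72;2.79 -0.77 0.42 0 0 -3 0.72;2.79 -0.77 0.42 0 0 -3 0.72;2.79 -0.77 0.42 0 0 -3 0.72;2.79 -0.77 0.42 0 0 -3 0.72;2.79 -0.77 0.42 0 0 -3 0.72"
}}

```text
clock: 1.43
position: [0.434, -0.2417, 0.1635]
ee_rot: [[0.448, 0.894, -0.0], [0.894, -0.448, 0.0], [0.0, -0.0, -1.0]]
contact_force: [0.5, -0.2, 0.9]
gripper_width: 0.0238
gripper_force: 0.0
```

Call:
{"api": "drive_tool", "payload": {
  "series": "2.79 -0.77 0.42 0 0 -3 0.72;2.79 -0.77 0.42 0 0 -3 0.72;2.79 -0.77 0.42 0 0 -3 0.72;2.79 -0.77 0.42 0 0 -3 0.72;2.79 -0.77 0.42 0 0 -3 0.72;2.79 -0.77 0.42 0 0 -3 0.72;2.79 -0.77 0.42 0 0 -3 0.72;2.79 -0.77 0.42 0 0 -3 0.72"
}}

```text
clock: 2.1
position: [0.4368, -0.0119, 0.1301]
ee_rot: [[0.046, 0.999, -0.0], [0.999, -0.046, 0.0], [0.0, -0.0, -1.0]]
contact_force: [0.1, 0.9, 0.2]
gripper_width: 0.0238
gripper_force: 0.0
```

```bash
python3 -c "
from h import *
s=snapshot('scene'); save('s1.png',s)
c=s['pixels'][150:350,150:400,::-1]
cv2.imwrite('pics/s1c.png',cv2.resize(cv2.convertScaleAbs(c,alpha=1.5),None,fx=3,fy=3,interpolation=cv2.INTER_CUBIC))
plan([.437,-.0124,.06],-2.6,8)"
```

```text
n 8 row [-0.057  0.041  0.86 ] [-0.03 -0.03  0.02]
```

View pics/s1c.png

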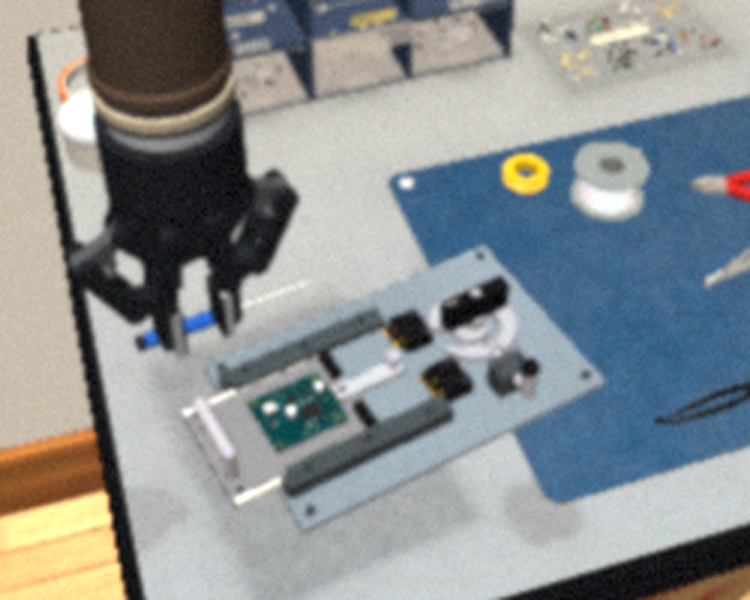

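The scene crop shows the gripper above the handle bar (around (215,430)), clear of everything, and the fingers line up across the bar. Descending.

Call:
{"api": "drive_tool", "payload": {
  "series": "-0.06 0.04 1 0 0 0 0.72;-0.06 0.04 1 0 0 0 0.72;-0.06 0.04 1 0 0 0 0.72;-0.06 0.04 1 0 0 0 0.72;-0.06 0.04 1 0 0 0 0.72;-0.06 0.04 1 0 0 0 0.72;-0.06 0.04 0.6 0 0 0 0.72;0 0 0 0 0 0 0.72"
}}

```text
clock: 2.82
position: [0.4384, -0.018, 0.0626]
ee_rot: [[0.049, 0.999, -0.004], [0.999, -0.049, 0.0], [0.0, -0.004, -1.0]]
contact_force: [-0.6, -0.1, 0.0]
gripper_width: 0.0241
gripper_force: 0.0
```

```bash
python3 -c "
from h import *
s=snapshot('scene'); 
c=s['pixels'][200:350,180:350,::-1]
cv2.imwrite('pics/s2c.png',cv2.resize(cv2.convertScaleAbs(c,alpha=1.5),None,fx=4,fy=4,interpolation=cv2.INTER_CUBIC))
print(sensors.get_state()['position']);plan([.437,-.0124,.028],-2.6,4)"
```

```text
[ 0.43895941 -0.01785884  0.06341163]
n 4 row [ 0.134 -0.054  0.885] [-0.03 -0.   -0.05]
```

View pics/s2c.png

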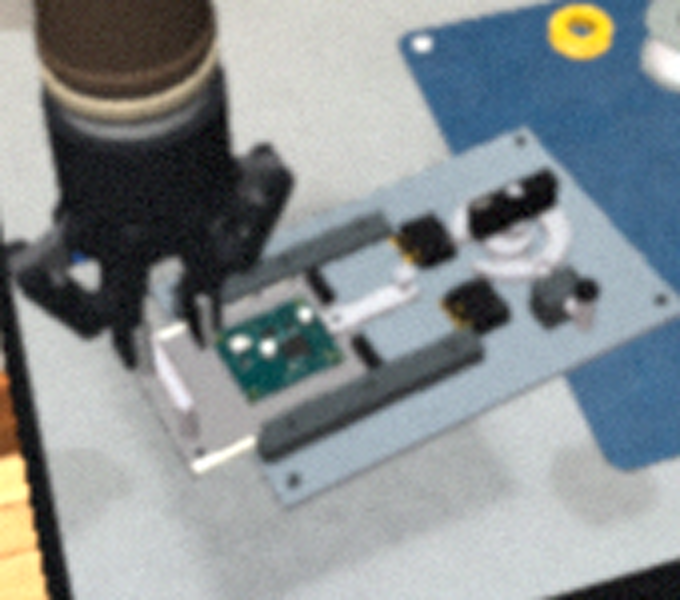

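The fingers at (135,350) and (205,345) straddle the bar, and the inner one is clear of the board's edge at (220,340). Going down and closing.

Call:
{"api": "drive_tool", "payload": {
  "series": "0.14 -0.05 0.88 0 0 0 0.72;0.14 -0.05 0.88 0 0 0 0.72;0.13 -0.05 0.88 0 0 0 0.72;0.13 -0.05 0.88 0 0 0 0.72;0 0 0 0 0 0 0.72;0 0 0 0 0 0 1;0 0 0 0 0 0 1;0 0 0 0 0 0 1"
}}

```text
clock: 3.53
position: [0.4376, -0.012, 0.0291]
ee_rot: [[0.048, 0.999, -0.001], [0.999, -0.048, 0.0], [0.0, -0.001, -1.0]]
contact_force: [0.3, 0.1, -2.9]
gripper_width: 0.008
gripper_force: 38.9
```

```bash
python3 -c "
from h import *
s=sensors.get_state();print(s['position'],s['contact_force'],s['gripper_width'],s['gripper_force'], s['ee_rot'])
plan(dock(-.099,0,.028),-2.6,8); print(dock(-.099,0,0))"
```

```text
[ 0.43762714 -0.01201472  0.02910455] [ 0.30859983  0.0962374  -2.9219068 ] 0.008044859155637504 38.877843618392944 [[ 4.82352050e-02  9.98835685e-01 -7.99187967e-04]
 [ 9.98835994e-01 -4.82350685e-02  1.89269635e-04]
 [ 1.50500379e-04 -8.07387167e-04 -9.99999663e-01]]
n 8 row [0.001 0.535 0.014] [-0.01 -0.   -0.02]
[ 0.48040191 -0.01390906  0.        ]
```

Call:
{"api": "drive_tool", "payload": {
  "series": "0 0.55 0 0 0 0 1;0 0.55 0 0 0 0 1;0 0.55 0 0 0 0 1;0 0.55 0 0 0 0 1;0 0.55 0 0 0 0 1;0 0.55 0 0 0 0 1;0 0.5 0 0 0 0 1;0 0.3 0 0 0 0 1"
}}

```text
clock: 4.2
position: [0.4801, -0.0142, 0.0294]
ee_rot: [[0.048, 0.999, 0.001], [0.999, -0.048, -0.0], [-0.0, 0.001, -1.0]]
contact_force: [-0.8, 1.2, -2.7]
gripper_width: 0.0082
gripper_force: 39.0
```

Call:
{"api": "drive_tool", "payload": {
  "series": "0 0.1 0 0 0 0 1;0 0.1 0 0 0 0 1;0 0 0 0 0 0 1;0 0 0 0 0 0 1;0 0 0 0 0 0 1;0 0 0 0 0 0 1;0 0 0 0 0 0 1;0 0 0 0 0 0 1"
}}

```text
clock: 4.87
position: [0.4805, -0.0142, 0.0292]
ee_rot: [[0.048, 0.999, -0.001], [0.999, -0.048, 0.0], [-0.0, -0.001, -1.0]]
contact_force: [-1.6, -0.3, -2.4]
gripper_width: 0.0084
gripper_force: 39.0
```

```bash
python3 -c "
from h import *
s=sensors.get_state();print(s['position'],s['contact_force'],s['gripper_width'],s['gripper_force'])
s=snapshot('top'); c=s['pixels'][155:305,275:385,::-1]
cv2.imwrite('pics/c2.png',cv2.resize(cv2.convertScaleAbs(c,alpha=1.5),None,fx=4,fy=4,interpolation=cv2.INTER_CUBIC))"
```

```text
[ 0.48049291 -0.0142195   0.02916802] [-1.57676314 -0.29736607 -2.42380079] 0.008367631307874206 39.02653098106384
```

View pics/c2.png

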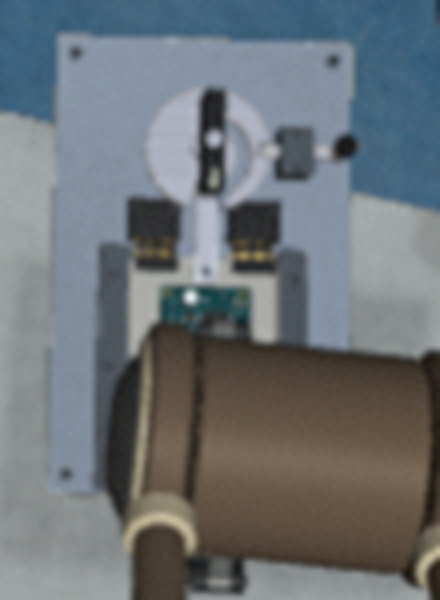

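The bolt arm now reaches under the grip bar and the carrier edge is at the contacts (y about 260). I'll push a little more to feel the contacts.

Call:
{"api": "drive_tool", "payload": {
  "series": "0 0.1 0 0 0 0 1;0 0.05 0 0 0 0 1;0 0 0 0 0 0 1;0 0 0 0 0 0 1;0 0 0 0 0 0 1;0 0 0 0 0 0 1;0 0 0 0 0 0 1;0 0 0 0 0 0 1"
}}

```text
clock: 5.58
position: [0.4821, -0.0143, 0.0291]
ee_rot: [[0.048, 0.999, -0.001], [0.999, -0.048, 0.0], [0.0, -0.001, -1.0]]
contact_force: [-4.4, -0.6, -2.2]
gripper_width: 0.0083
gripper_force: 39.1
```

Call:
{"api": "drive_tool", "payload": {
  "series": "0 0 0 0 0 0 0.72;0 0 0 0 0 0 0.72;0 0 0 0 0 0 0.72;0 0 0 0 0 0 0.72;0 0 -2 0 0 0 0.72;0 0 -3 0 0 0 0.72;0 0 -3 0 0 0 0.72;0 0 -1 0 0 0 0.72"
}}

```text
clock: 6.25
position: [0.4868, -0.0147, 0.124]
ee_rot: [[0.048, 0.999, 0.01], [0.999, -0.048, -0.001], [-0.001, 0.01, -1.0]]
contact_force: [0.8, 0.2, 0.3]
gripper_width: 0.0239
gripper_force: 0.0
```

```bash
python3 -c "
from h import *
s=sensors.get_state();print(s['position'],s['gripper_width'])
print(dock(.058,-.071,.1))
plan(dock(.058,-.071,.1),-2.6,8)"
```

```text
[ 0.48676458 -0.01467678  0.12396806] 0.023851136351690356
[ 0.63401952 -0.09195796  0.1       ]
n 8 row [-0.878  1.882  0.31 ] [ 0.07  0.   -0.02]
```

Call:
{"api": "drive_tool", "payload": {
  "series": "-1.2 2.6 0.3 0 0 0 0.72;-1.2 2.6 0.3 0 0 0 0.72;-1.2 2.6 0.3 0 0 0 0.72;-1.2 2.6 0.3 0 0 0 0.72;-1.1 2.6 0.3 0 0 0 0.72;-1.1 2.5 0.3 0 0 0 0.72;0 0 0 0 0 0 0.72;0 0 0 0 0 0 0.72"
}}

```text
clock: 6.92
position: [0.635, -0.0924, 0.1006]
ee_rot: [[0.049, 0.999, 0.001], [0.999, -0.049, 0.0], [0.0, 0.001, -1.0]]
contact_force: [0.1, 1.0, 0.0]
gripper_width: 0.0237
gripper_force: 0.0
```

```bash
python3 -c "
from h import *
s=snapshot('scene'); 
c=s['pixels'][200:350,220:390,::-1]
cv2.imwrite('pics/s3c.png',cv2.resize(cv2.convertScaleAbs(c,alpha=1.5),None,fx=4,fy=4,interpolation=cv2.INTER_CUBIC))
print(sensors.get_state()['position'])
plan(dock(.058,-.071,.025),-2.6,6)"
```

```text
[ 0.63372535 -0.09173339  0.10049628]
n 6 row [-0.004  0.006  1.258] [-0.01 -0.   -0.03]
```

View pics/s3c.png

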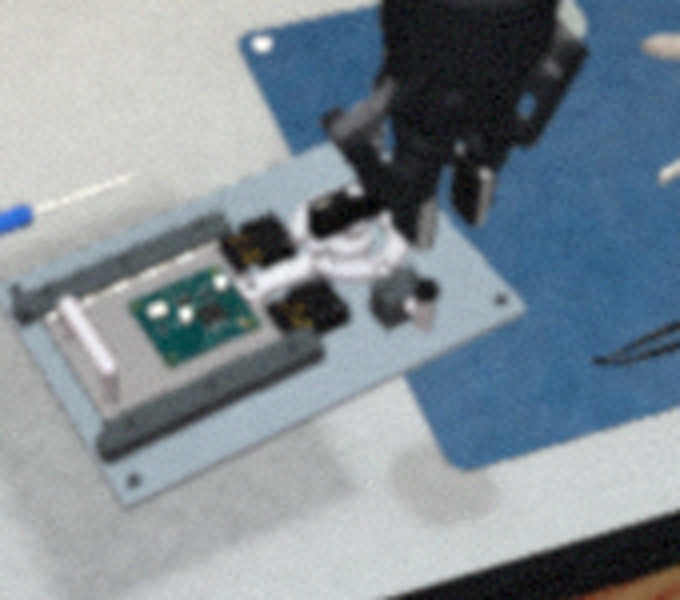

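```bash
python3 -c "
from h import *
s=snapshot('scene'); T=np.linalg.inv(s['extrinsics']);K=np.array([[s['fx'],0,s['cx']],[0,s['fy'],s['cy']],[0,0,1.]])
def pr(p):
  q=cv2.projectPoints(np.array([p],float),cv2.Rodrigues(T[:3,:3])[0],T[:3,3],K,np.array(s['dist'],float))[0][0,0]; return (q-[220,200])*4
p=sensors.get_state()['position']
print('tcp',pr(p),'ball est',pr([.634,-.0885,.0515]),pr(dock(.058,-.068,.0515)),'grip',pr(dock(.058,0,.062)))
for y in(.018,-.018): print(pr(p+[y,0,.004]))
print(world(s,220+427/4,200+290/4,.0515),world(s,220+427/4,200+286/4))
"
```

```text
tcp [430.70567605 225.62199616] ball est [420.43084218 286.09077039] [421.23426942 286.56312407] grip [348.7000882  186.06456383]
[460.8571835  205.05857426]
[401.41489035 235.39216878]
[ 0.63525148 -0.09228695  0.0515    ] [ 0.63284034 -0.09446751  0.05846865]
```

The projection agrees with the picture to a few mm. I'll descend with a wider opening and close on the knob.

Call:
{"api": "drive_tool", "payload": {
  "series": "0 0 0.5 0 0 0 0.55;0 0 1.4 0 0 0 0.55;0 0 1.4 0 0 0 0.55;0 0 1.4 0 0 0 0.55;0 0 1.4 0 0 0 0.55;0 0 1.2 0 0 0 0.55;0 0 0 0 0 0 0.55;0 0 0 0 0 0 0.55"
}}

```text
clock: 7.68
position: [0.6326, -0.0914, 0.0264]
ee_rot: [[0.048, 0.999, -0.003], [0.999, -0.048, 0.001], [0.001, -0.003, -1.0]]
contact_force: [-0.2, 0.1, 0.2]
gripper_width: 0.0385
gripper_force: 0.0
```

Call:
{"api": "drive_tool", "payload": {
  "series": "0 0 0 0 0 0 1;0 0 0 0 0 0 1;0 0 0 0 0 0 1;0 0 0 0 0 0 1;0 0 0 0 0 0 1;0 0 0 0 0 0 1;0 0 0 0 0 0 1;0 0 0 0 0 0 1",
  "force": 25
}}

```text
clock: 8.35
position: [0.6343, -0.0919, 0.0291]
ee_rot: [[0.048, 0.999, 0.001], [0.999, -0.048, -0.0], [-0.0, 0.001, -1.0]]
contact_force: [-1.7, -0.6, 6.4]
gripper_width: 0.0107
gripper_force: 24.5
```

Call:
{"api": "drive_tool", "payload": {
  "series": "-0.2 0 0 0 0 0 1;-0.25 0 0 0 0 0 1;-0.25 0 0 0 0 0 1;-0.25 0 0 0 0 0 1;-0.25 0 0 0 0 0 1;-0.2 0 0 0 0 0 1;0 0 0 0 0 0 1;0 0 0 0 0 0 1"
}}

```text
clock: 9.02
position: [0.6337, -0.1056, 0.029]
ee_rot: [[0.049, 0.999, 0.001], [0.999, -0.049, 0.0], [0.0, 0.001, -1.0]]
contact_force: [-2.5, 1.0, 5.3]
gripper_width: 0.0108
gripper_force: 24.5
```

Call:
{"api": "drive_tool", "payload": {
  "series": "0 0 0 0 0 0 0.55;0 0 0 0 0 0 0.55;0 0 0 0 0 0 0.55;0 0 -2 0 0 0 0.55;0 0 -2.5 0 0 0 0.55;0 0 -2.5 0 0 0 0.55;0 0 -2 0 0 0 0.55;0 0 0 0 0 0 0.55"
}}

```text
clock: 9.68
position: [0.6371, -0.1065, 0.1233]
ee_rot: [[0.048, 0.999, 0.009], [0.999, -0.048, -0.002], [-0.002, 0.01, -1.0]]
contact_force: [0.6, -0.5, 1.7]
gripper_width: 0.0389
gripper_force: 0.0
```

```bash
python3 -c "
from h import *
s=sensors.get_state();print(s['position'],s['joints'])
plan(dock(.058,0,.1),87.4,14)
s=snapshot('top'); c=s['pixels'][155:305,275:385,::-1]
cv2.imwrite('pics/c3.png',cv2.resize(cv2.convertScaleAbs(c,alpha=1.5),None,fx=4,fy=4,interpolation=cv2.INTER_CUBIC))"
```

```text
[ 0.63713749 -0.10652143  0.12333808] [-1.33556263e+01  2.60867563e+01  9.54523518e+01  7.38739563e-03
  5.79070839e+01 -1.05916705e+01]
n 14 row [0.526 0.428 0.168] [ 0.03  0.04 -6.44]
```

Call:
{"api": "drive_tool", "payload": {
  "series": "0.53 0.45 0.15 0 0 -6.43 0.55;0.53 0.45 0.15 0 0 -6.43 0.55;0.53 0.45 0.15 0 0 -6.43 0.55;0.53 0.45 0.15 0 0 -6.43 0.55;0.53 0.45 0.15 0 0 -6.43 0.55;0.53 0.45 0.15 0 0 -6.43 0.55;0.53 0.45 0.15 0 0 -6.43 0.55;0.53 0.45 0.15 0 0 -6.43 0.55"
}}

```text
clock: 10.4
position: [0.6509, -0.0548, 0.1037]
ee_rot: [[-0.755, 0.656, -0.003], [0.656, 0.755, 0.001], [0.003, -0.002, -1.0]]
contact_force: [0.6, -0.2, -0.1]
gripper_width: 0.0385
gripper_force: 0.0
```

Call:
{"api": "drive_tool", "payload": {
  "series": "0.53 0.45 0.15 0 0 -6.43 0.55;0.53 0.45 0.15 0 0 -6.43 0.55;0.53 0.45 0.15 0 0 -6.43 0.55;0.53 0.45 0.15 0 0 -6.43 0.55;0.53 0.45 0.15 0 0 -6.43 0.55;0.53 0.45 0.15 0 0 -6.43 0.55;0 0 0 0 0 0 0.55;0 0 0 0 0 0 0.55"
}}

```text
clock: 11.07
position: [0.6339, -0.0177, 0.0954]
ee_rot: [[-0.999, 0.05, -0.003], [0.05, 0.999, 0.0], [0.003, 0.0, -1.0]]
contact_force: [0.6, 0.4, 1.0]
gripper_width: 0.0382
gripper_force: 0.0
```

```bash
python3 -c "
from h import *
s=sensors.get_state();print(s['position'],s['joints'])
plan(dock(.058,0,.039),87.4,6);print(dock(.058,0,.04))"
```

```text
[ 0.63389073 -0.01774725  0.09537105] [-5.53425490e+00  2.73695432e+01  9.73139850e+01 -6.91846447e-03
  5.54911421e+01 -9.26499099e+01]
n 6 row [-0.06  -0.052  0.939] [ 0.   -0.03 -0.05]
[ 0.63724029 -0.02103105  0.04      ]
```

View pics/c3.png

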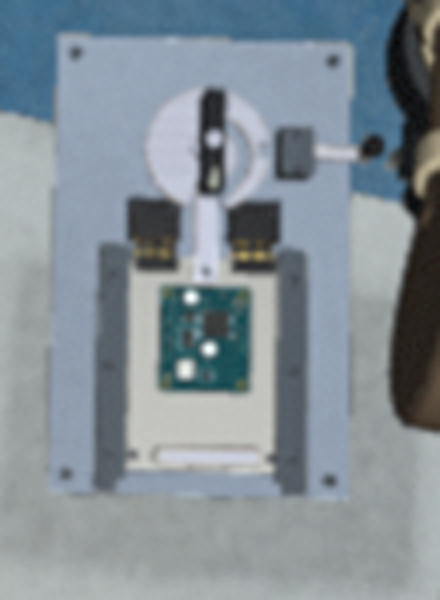

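The keeper ball has moved out to (373,146) and the notch is clear. The carrier is at the contacts. Now gripping the disc's bar.

Call:
{"api": "drive_tool", "payload": {
  "series": "-0.06 -0.05 0.95 0 0 0 0.55;-0.06 -0.05 0.95 0 0 0 0.55;-0.06 -0.05 0.95 0 0 0 0.55;-0.06 -0.05 0.95 0 0 0 0.55;-0.06 -0.05 0.95 0 0 0 0.55;-0.05 -0.05 0.95 0 0 0 0.55;0 0 0 0 0 0 0.55;0 0 0 0 0 0 0.55"
}}

```text
clock: 11.73
position: [0.6377, -0.0212, 0.039]
ee_rot: [[-0.999, 0.048, -0.002], [0.048, 0.999, 0.0], [0.002, 0.0, -1.0]]
contact_force: [0.4, -0.5, 0.5]
gripper_width: 0.0385
gripper_force: 0.0
```

Call:
{"api": "drive_tool", "payload": {
  "series": "0 0 0 0 0 0 1;0 0 0 0 0 0 1;0 0 0 0 0 0 1;0 0 0 0 0 0 1;0 0 0 0 0 0 1;0 0 0 0 0 0 1;0 0 0 0 0 0 1;0 0 0 0 0 0 1",
  "force": 50
}}

```text
clock: 12.4
position: [0.6393, -0.0223, 0.0412]
ee_rot: [[-0.999, 0.048, 0.001], [0.048, 0.999, -0.002], [-0.002, -0.001, -1.0]]
contact_force: [-0.3, -5.0, 3.2]
gripper_width: 0.0108
gripper_force: 51.6
```

```bash
python3 -c "
from h import *
s=sensors.get_state();print(s['position'],s['contact_force'],s['wrist_torque'],s['gripper_width'])"
```

```text
[ 0.6392718  -0.02225504  0.0412103 ] [-0.25300284 -4.95850967  3.20614698] [-0.76519769  0.11921931  0.03072303] 0.010803949607542749
```

Call:
{"api": "drive_tool", "payload": {
  "series": "0.1 -0.1 0 0 0 0 1;0 0 0 0 0 3 1;0 0 0 0 0 5 1;0 0 0 0 0 5 1;0 0 0 0 0 5 1;0 0 0 0 0 5 1;0 0 0 0 0 5 1;0 0 0 0 0 2 1"
}}

```text
clock: 13.07
position: [0.639, -0.0232, 0.0412]
ee_rot: [[-0.839, 0.544, 0.003], [0.544, 0.839, -0.002], [-0.004, 0.0, -1.0]]
contact_force: [1.1, -5.6, 1.7]
gripper_width: 0.0109
gripper_force: 51.5
```

```bash
python3 -c "
from h import *
s=sensors.get_state();print(s['position'],s['contact_force'],s['wrist_torque'],s['gripper_width'])"
```

```text
[ 0.63895076 -0.02324373  0.04121132] [ 1.10654934 -5.58917812  1.71549909] [-0.8717824  -0.16166237  0.08014366] 0.010919409186282359
```

Call:
{"api": "drive_tool", "payload": {
  "series": "0 0 0 0 0 4 1;0 0 0 0 0 5 1;0 0 0 0 0 5 1;0 0 0 0 0 5 1;0 0 0 0 0 5 1;0 0 0 0 0 5 1;0 0 0 0 0 4 1;0 0 0 0 0 2 1"
}}

```text
clock: 13.73
position: [0.6381, -0.0241, 0.0412]
ee_rot: [[-0.377, 0.926, 0.001], [0.926, 0.377, -0.003], [-0.003, -0.0, -1.0]]
contact_force: [-1.5, -8.5, 3.2]
gripper_width: 0.011
gripper_force: 51.8
```

Call:
{"api": "drive_tool", "payload": {
  "series": "0 0 0 0 0 4 1;0 0 0 0 0 5 1;0 0 0 0 0 5 1;0 0 0 0 0 5 1;0 0 0 0 0 5 1;0 0 0 0 0 1 1;0 0 0 0 0 0 1;0 0 0 0 0 0 1"
}}

```text
clock: 14.4
position: [0.6372, -0.0242, 0.0412]
ee_rot: [[0.047, 0.999, -0.001], [0.999, -0.047, -0.003], [-0.003, -0.001, -1.0]]
contact_force: [-3.4, -7.5, 5.1]
gripper_width: 0.0108
gripper_force: 52.0
```

```bash
python3 -c "
from h import *
s=sensors.get_state();print(s['position'],s['contact_force'],s['wrist_torque'],s['gripper_width'],s['joints'])"
```

```text
[ 0.6372173  -0.02421271  0.04120166] [-3.39993573 -7.49450027  5.09173588] [-1.2457361   0.37421535  0.01176479] 0.010825041114012113 [-5.99777363 31.95625059 97.790761   -0.23415913 50.28115871 -3.14071223]
```

Forces stay low, so I'll keep the same grasp; joint 6 has range enough for the second quarter.

Call:
{"api": "drive_tool", "payload": {
  "series": "-0.1 0 0 0 0 4 1;0 0 0 0 0 5 1;0 0 0 0 0 5 1;0 0 0 0 0 5 1;0 0 0 0 0 5 1;0 0 0 0 0 5 1;0 0 0 0 0 4 1;0 0 0 0 0 2 1"
}}

```text
clock: 15.07
position: [0.636, -0.0239, 0.0412]
ee_rot: [[0.613, 0.79, -0.004], [0.79, -0.613, -0.001], [-0.003, -0.002, -1.0]]
contact_force: [-4.9, -4.4, 7.4]
gripper_width: 0.0109
gripper_force: 52.3
```

Call:
{"api": "drive_tool", "payload": {
  "series": "0 0 0 0 0 4 1;0 0 0 0 0 5 1;0 0 0 0 0 5 1;0 0 0 0 0 5 1;0 0 0 0 0 5 1;0 0 0 0 0 5 1;0 0 0 0 0 4 1;0 0 0 0 0 2 1"
}}

```text
clock: 15.73
position: [0.6353, -0.023, 0.0412]
ee_rot: [[0.955, 0.295, -0.005], [0.295, -0.955, -0.0], [-0.005, -0.001, -1.0]]
contact_force: [-6.0, -2.2, 9.2]
gripper_width: 0.0111
gripper_force: 52.6
```

Call:
{"api": "drive_tool", "payload": {
  "series": "0 0 0 0 0 4 1;0 0 0 0 0 5 1;0 0 0 0 0 5 1;0 0 0 0 0 4 1;0 0 0 0 0 2 1;0 0 0 0 0 0 1;0 0 0 0 0 0 1;0 0 0 0 0 0 1"
}}

```text
clock: 16.4
position: [0.6352, -0.0223, 0.0412]
ee_rot: [[0.999, -0.047, -0.005], [-0.047, -0.999, 0.001], [-0.005, -0.001, -1.0]]
contact_force: [-6.0, -1.3, 9.0]
gripper_width: 0.0112
gripper_force: 52.6
```

```bash
python3 -c "
from h import *
s=sensors.get_state();print(s['position'],s['contact_force'],s['wrist_torque'],s['gripper_width'],s['joints'],np.degrees(np.arctan2(s['ee_rot'][1][1],s['ee_rot'][0][1])))"
```

```text
[ 0.63522202 -0.0222918   0.04116443] [-6.03829795 -1.25913516  9.02234406] [-0.28001151  0.96209773  0.123429  ] 0.011152953885869807 [-5.94863924e+00  3.19111834e+01  9.78720334e+01  3.75863594e-02
  5.05327752e+01  8.67414195e+01] -92.71415823709816
```

Call:
{"api": "drive_tool", "payload": {
  "series": "0 0 0 0 0 2 1;0 0 0 0 0 1.5 1;0 0 0 0 0 0 1;0 0 0 0 0 -2 1;0 0 0 0 0 0 0.55;0 0 0 0 0 0 0.55;0 0 0 0 0 0 0.55;0 0 0 0 0 0 0.55"
}}

```text
clock: 17.07
position: [0.6375, -0.0227, 0.04]
ee_rot: [[0.997, -0.075, 0.0], [-0.075, -0.997, 0.001], [0.0, -0.001, -1.0]]
contact_force: [0.9, 1.2, 0.2]
gripper_width: 0.0381
gripper_force: 0.0
```

Call:
{"api": "drive_tool", "payload": {
  "series": "0 0 -1 0 0 0 0.55;0 0 -2 0 0 0 0.55;0 0 -3 0 0 0 0.55;-2 0 -3 0 0 0 0.55;-3 0 -2 0 0 0 0.55;-4 -3 0 0 0 0 0.55;-4 4 0 0 0 0 0.55;-4 4 0 0 0 0 0.55"
}}

```text
clock: 17.73
position: [0.4927, -0.044, 0.1517]
ee_rot: [[0.998, -0.068, 0.003], [-0.068, -0.998, 0.0], [0.003, -0.0, -1.0]]
contact_force: [-1.1, -1.8, -0.1]
gripper_width: 0.0384
gripper_force: 0.0
```

Call:
{"api": "drive_tool", "payload": {
  "series": "0 4 0 0 0 0 0.55;0 4 0 0 0 0 0.55;0 4 0 0 0 0 0.55;0 4 0 0 0 0 0.55;0 3 0 0 0 0 0.55;0 0 0 0 0 0 0.55;0 0 0 0 0 0 0.55;0 0 0 0 0 0 0.55"
}}

```text
clock: 18.4
position: [0.4789, -0.2356, 0.1505]
ee_rot: [[0.997, -0.075, -0.0], [-0.075, -0.997, 0.001], [-0.0, -0.001, -1.0]]
contact_force: [-0.8, -0.1, -0.3]
gripper_width: 0.0383
gripper_force: 0.0
```

```bash
python3 -c "
from h import *
s=sensors.get_state();print(s['position'],s['contact_force'])
s=snapshot('top'); c=s['pixels'][155:305,275:385,::-1]
cv2.imwrite('pics/c4.png',cv2.resize(cv2.convertScaleAbs(c,alpha=1.5),None,fx=4,fy=4,interpolation=cv2.INTER_CUBIC))"
```

```text
[ 0.4788622  -0.23556132  0.15045619] [-0.848928   -0.05799731 -0.33079196]
```

View pics/c4.png

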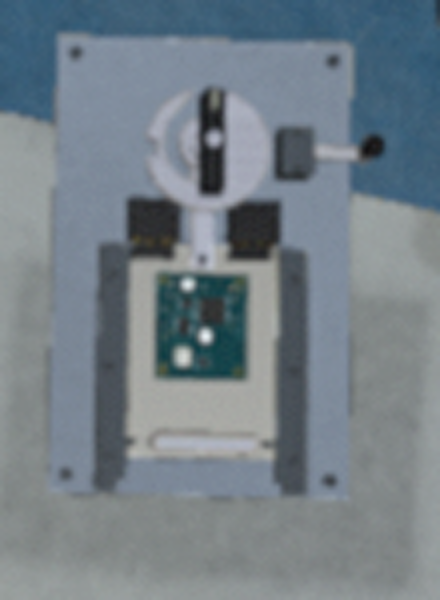

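The white line now sits at the far end (214,98), half a turn on. The carrier is drawn in (handle at y=442, was 456), the keeper is out, and the arm is clear of the dock.

```bash
python3 -c "
from rig import env
print(env.close_job())"
```

```text
the job is handed in; nothing more can be done
None
```

The job is handed in at about 18 s of the 54 s allowed: the carrier is drawn in on the contacts, the keeper is out and the disc is turned half a turn by the last picture; the hand-in returned no verdict.

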